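# Stamp an aircraft data tag on the bench palm press

### The arm

A 7-joint arm with a two-finger parallel gripper is mounted at the origin on the work surface. World frame = base frame: x ahead of the robot, y to its left, z up, the work surface at z = 0. Lengths are in m, angles in rad, forces in N, time in s.
With the tool pointing down it reaches from about 0.425 to 0.875 m from the base axis. Payload 4.7 kg.
Tool frame: the origin (TCP) lies on the centre line of the jaws, within the pads' length; the fingertips stand ctrl.tcp_to_tips ahead of it and the grasp point (between the pads) lies 2 mm behind it (ctrl.tcp_to_tips is the distance from the TCP to the fingertips, in m); z points along the fingers, y is the line along which they close (so a half turn about z gives the same grasp; the last joint's range is limited). The gripper opens to 87 mm and grips with 3 to 60 N. Pads are 19 mm wide; open, the fingers measure 117 mm over their backs; the gripper's body (75 mm by 190 mm) begins 51 mm behind the grasp point.
Start: joints at [1.233, 0.321, -0.07, 1.45, 0.023, 1.371, -0.057], TCP at [0.224, -0.61, 0.24] pointing down, gripper open.
Joint ranges: [-2.86, 2.86], [-0.3, 2.09], [-1.38, 1.24], [0.06, 2.45], [-1.56, 4.7], [0.09, 2.05], [-2.69, 2.69]. Speed limits (rad/s): [2.57, 2.57, 3.14, 3.14, 3.14, 3.14, 3.14].

### API

Orientations are given as a rotation vector (axis times angle).
In Python, from bench import ctrl, optics, close_job gives the robot as it stands.
- The arm moves only by the shell command python3 -m inch 'ROWS' [OPENING] [FORCE]. ROWS is JSON, a list of rows, each a list of 2 entries, a list of its own where there are three numbers: the shift along the tool's x, y, z in mm, then the turn, a rotation vector about the tool's x, y, z in degrees. In form: [[[x, y, z], [ax, ay, az]], ...]. A call has exactly 10 rows; each row shifts and turns the commanded pose from where the row before left it, along the tool's axes as they then stand; what a row does not reach is not made up. A row lasts 1/10 s, in which the tool goes at most 50 mm and 8.59 degrees, less where a joint would pass 70% of its speed; a pose out of reach is approached as far as the arm can. A call is refused whole if a number of a shift passes 50 or a number of a turn 8.59, either way. A call with a gripper value outside its range is refused whole. OPENING is the closure, from 0 (fully open) to 1 (shut), set as the call begins (- or left out, the last holds). The fingers move at their own pace and stop on an object; FORCE is the grip in N (left out, the last holds). Time passes only in rows, so rows that do not move let the fingers close, or fill a call up. It gives the time, the measured TCP pose, the force and the opening at its end, in the units of the state.
- ctrl.get_state(): the state, without advancing time (a new reading comes with each control period).
- optics.get_image(name): name is "scene" or "top"; returns a dict with "image" (480x640x3 uint8, red, green, blue), "fx", "fy", "cx", "cy" (pixels), "R" (3x3) and "t" (3): a world point X has camera coordinates R X + t. Camera axes: x right, y down, z forward; pixel columns grow to the right and rows downward; lengths in m; the calibration is good to about 2 mm. A picture is of the moment at which its call begins. There is no depth.
- close_job(): hands the job in, once; it reports no verdict.
The state is a dict: "time": time; "joint_positions": joint angles; "qd": joint speeds; "joint_torque": joint torques, N m; "position": TCP position; "tool_rot": TCP orientation; "ft_force": force on the tool from outside, world axes, zero at the start; "torque": the same for the moment, N m; "grip_width": opening from 0.0 (shut) to 1.0 (fully open).
Only numpy, scipy, OpenCV 4.12 (cv2) and the standard library are available. Lean on these libraries where they do the work, as an engineer would, in place of code of your own. Each camera call takes 0.05 s, during which the arm holds its last target. There are 200 camera calls.

### The job

Stamp the aluminium tag that sits on the palm press's feed slide: push the slide fully home under the press, then press the black palm head all the way down to its stop, hold it there for a moment, and let it spring back up. Do not start the stroke before the slide is fully home, leave the slide home afterwards, and leave the other things on the bench where they are.

Things in the scene. Friction and masses are not known exactly. Their poses are not given: they have to be found in the camera images.
- press: grey C-frame bench press, bolted down. Origin on the table under the plunger's axis; x runs from its open front (slide) to the column behind, z up. In mm: base x -130 to 120, 130 wide, 30 high; column x 50 to 105, 70 wide; arm x -35 to 105, 60 wide, z 120 to 170, with a 48 wide collar up to z 185; slide rails to z 48 at y +-43 to 53.
- slide (a joint): how far the feed slide still stands out of its home stop, in m: 0 is fully home, up to 0.075 pulled out to the front (press -x). It runs level on the press base with about 2 N of friction and stays where it is left. It carries the aluminium tag (80 x 50 x 3 mm).
- slide_lip (a point): middle of the front face of the slide's push lip, 75 mm above the table. The lip is an upright dark steel plate at the slide's front end, 80 mm wide (press y), 8 mm thick (behind this point), from z 42 to 87 mm; axes as the press. With the slide home this point is 119 mm in front of the plunger's axis.
- plunger (a joint): how far the palm head is pressed down, in m: 0 is up (spring returned), 0.035 is its stop. The spring takes about 5 N to start and 16 N at the stop.
- head_top (a point): centre of the flat top of the black mushroom-shaped palm head, 68 mm across (flat part 52 mm), 26 mm thick; 250 mm above the table when up, 215 mm at the stop; moves with the head.
- pump_bottle: white hand-cleaner pump bottle with a small black pump head, 72 mm across, 188 mm high, spout to its own -x; origin at the centre of its underside. Not part of the job.
- spray_can: upright can, 64 mm across, 190 mm high; origin at the centre of its underside. Bystander.
- tag_stack: stack of spare aluminium tags, 80 x 50 x 18 mm, lying flat, long side along its x; origin at the centre of its underside. Bystander.
- wrench: steel wrench lying flat, 180 mm long along its x; origin under its middle. Bystander.
- mug: white mug, 80 mm across, 90 mm high, handle at its +y; origin at the centre of its underside. Bystander.
- hammer: hammer lying flat, 280 mm long along its x, head to +x. Bystander.

How it is judged:
By the outcome, as a careful person would: the job done as asked, in the order asked, and still so for the second after the job is handed in, with the robot touching nothing.
It also fails if it takes over 42 s, if anything falls off the work surface, if the arm or the gripper's body presses on something with over 40 N, if the wrist force passes 120 N, or if a joint passes its speed limit or range.

## Working session

There is one attempt and no reset: what is moved stays moved. The work goes in short steps, Python scripts to look and compute and a shell command to move; the robot and the scene stay as the last step left them, time stands still between calls to the robot, and variables do not carry over. Pictures are saved under pics/ and viewed, on a budget of 10 in all, crops included, one or two more only if the job needs it, and the job is handed in when it is done.

```bash
mkdir -p pics; ls
python3 - <<'E'
from bench import ctrl,optics
import cv2
s=ctrl.get_state()
for k in ("time","position","tool_rot","ft_force","grip_width"): print(k,s[k])
print(ctrl.tcp_to_tips)
import pickle
for n in("scene","top"):
    d=optics.get_image(n); cv2.imwrite(f"pics/{n}0.png",d["image"][:,:,::-1]); pickle.dump(d,open(f"{n}0.pkl","wb"))
    print(n,d["fx"],d["cx"],d["cy"],d["R"],d["t"])
E
```

```text
pics
time 0.0
position [ 0.22376939 -0.60971229  0.23846195]
tool_rot [-3.09126932e+00 -5.49482667e-01  6.60276962e-04]
ft_force [ 0.55934041 -0.01108065  0.18739178]
grip_width 1.0007973877492375
0.017
scene 563.5229724239025 309.53690250973636 236.55452816385176 [[ 0.71444612  0.69963204  0.00904167]
 [ 0.60366424 -0.60980959 -0.51353845]
 [-0.35377426  0.37235369 -0.85801894]] [-0.38770752 -0.2533582   2.07515247]
top 603.1529596291194 317.2429948843162 239.30704548848914 [[ 0.01564773 -0.9998683  -0.00430527]
 [-0.97490818 -0.01430057 -0.22214755]
 [ 0.22205672  0.00767335 -0.97500356]] [-0.00641484  0.59685124  1.45914016]
```

View pics/scene0.png

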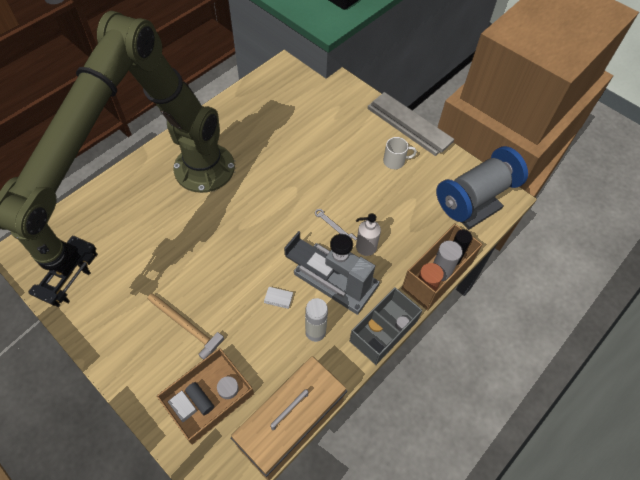

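View pics/top0.png

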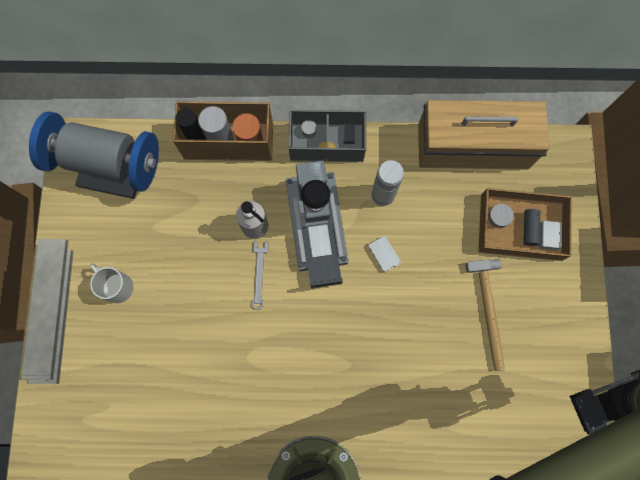

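The scene picture shows the press in the middle, with the black head at about (341,243) and the lip at about (293,243). In the top picture the head is at about (316,193) and the lip at about (323,282). The slide is out towards the robot. Next I take a close crop of both views and measure.

```bash
cat > h.py <<'E'
import numpy as np,cv2
def ray(d,u,v):
    R=np.array(d["R"]);t=np.array(d["t"])
    return -R.T@t, R.T@np.array([(u-d["cx"])/d["fx"],(v-d["cy"])/d["fy"],1])
def plane(d,u,v,z):
    o,r=ray(d,u,v); return o+r*(z-o[2])/r[2]
def tri(a,pa,b,pb):
    o1,r1=ray(a,*pa);o2,r2=ray(b,*pb)
    k=np.linalg.lstsq(np.c_[r1,-r2],o2-o1,rcond=None)[0]
    p,q=o1+k[0]*r1,o2+k[1]*r2
    return (p+q)/2,np.linalg.norm(p-q)
def proj(d,X):
    c=np.array(d["R"])@X+np.array(d["t"]); return c[0]/c[2]*d["fx"]+d["cx"],c[1]/c[2]*d["fy"]+d["cy"]
E
python3 - <<'E'
from h import *
import pickle
T,S=[pickle.load(open(f+"0.pkl","rb")) for f in("top","scene")]
for n,d,c in(("top",T,(316,193)),("scene",S,(341,243))):
    g=d["image"].max(2); m=(g<45).astype(np.uint8)
    k,l,st,ce=cv2.connectedComponentsWithStats(m)
    i=l[c[1],c[0]]; print(n,i,st[i],ce[i],plane(d,*ce[i],.245))
a=cv2.resize(T["image"][150:300,270:370],None,fx=4,fy=4,interpolation=cv2.INTER_CUBIC)
b=cv2.resize(S["image"][220:320,280:380],None,fx=4,fy=4,interpolation=cv2.INTER_CUBIC)
o=np.zeros((600,800,3),np.uint8);o[:,:400]=a;o[:400,400:]=b
cv2.imwrite("pics/crop.png",o[:,:,::-1])
E
```

```text
top 18 [300 180  30  28 650] [314.72923077 193.94      ] [0.66174848 0.00858476 0.245     ]
scene 35 [331 234  21  21 345] [341.15072464 244.23768116] [0.66625491 0.0013107  0.245     ]
```

View pics/crop.png

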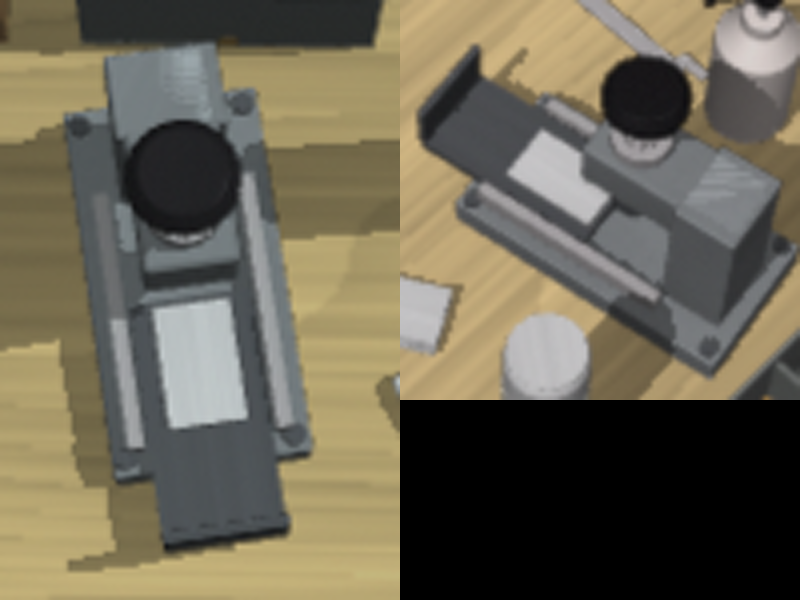

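Run:
```python
from h import *
import pickle
np.set_printoptions(precision=4,suppress=True)
T,S=[pickle.load(open(f+"0.pkl","rb")) for f in("top","scene")]
t=lambda x,y:(270+(x+.5)/4-.5,150+(y+.5)/4-.5); s=lambda x,y:(280+(x-400+.5)/4-.5,220+(y+.5)/4-.5)
print("cams",ray(T,0,0)[0],ray(S,0,0)[0])
print("head tri",tri(T,t(182,176),S,s(647,94)))
C=[plane(T,*t(*p),.03) for p in((66,113),(256,88),(312,452),(117,482))]  # backL backR frontR frontL
C2=[plane(S,*s(*p),.03) for p in((797,248),(711,376),(457,212))] # backL? backR frontR
for c in C+C2: print(c)
for a,b in((3,0),(2,1)): d=C[b]-C[a]; print("yaw",np.degrees(np.arctan2(d[1],d[0])),np.linalg.norm(d))
d=C2[1]-C2[2]; print("yawS",np.degrees(np.arctan2(d[1],d[0])),np.linalg.norm(d))
m=sum(C)/4; yaw=np.mean([np.arctan2(*(C[b]-C[a])[1::-1]) for a,b in((3,0),(2,1))])
x=np.array([np.cos(yaw),np.sin(yaw),0]); print("origin",m+.005*x, np.degrees(yaw))
for p,q in(((165,537),(421,113)),((288,520),(477,47))):
    print("lip",plane(T,*t(*p),.087),plane(S,*s(*q),.087),tri(T,t(*p),S,s(*q)))
```

```text
cams [ 0.258  -0.0091  1.5552] [ 1.1641 -0.6559  1.6539]
head tri (array([0.6632, 0.0071, 0.2411]), np.float64(0.0016537353998096747))
[0.7714 0.0882 0.03  ]
[ 0.7907 -0.0378  0.03  ]
[ 0.545  -0.0761  0.03  ]
[0.5236 0.0488 0.03  ]
[0.7706 0.0849 0.03  ]
[ 0.7954 -0.046   0.03  ]
[ 0.5536 -0.084   0.03  ]
yaw 9.040150191513503 0.2509442988547038
yaw 8.871130304135553 0.24864946168666954
yawS 8.917923885636297 0.24473667404347038
origin [0.6626 0.0065 0.03  ] 8.955640247824528
lip [0.4799 0.0164 0.087 ] [ 0.4915 -0.0617  0.087 ] (array([ 0.4747, -0.0077,  0.0142]), np.float64(0.059811161855782315))
lip [ 0.4916 -0.0591  0.087 ] [0.4796 0.0137 0.087 ] (array([ 0.4959, -0.037 ,  0.1576]), np.float64(0.05002968038622703))
```

Press origin is about (0.663, 0.007) at 9.0° yaw, and the base size checks at 250 mm. The lip middle is about (0.486, -0.023), so the slide stands about 60 mm out. I set out now with closed fingers, tool x aligned to press x.

```bash
python3 -m inch '[[[0,0,0],[0,0,5.6]],[[0,0,0],[0,0,5.6]],[[28,-35,0],[0,0,0]],[[28,-35,0],[0,0,0]],[[28,-35,0],[0,0,0]],[[28,-35,0],[0,0,0]],[[28,-35,0],[0,0,0]],[[28,-35,0],[0,0,0]],[[28,-35,0],[0,0,0]],[[28,-35,0],[0,0,0]]]' 1 30
python3 -m inch '[[[10,-32,0],[0,0,0]],[[10,-32,0],[0,0,0]],[[10,-32,0],[0,0,0]],[[10,-32,0],[0,0,0]],[[10,-32,0],[0,0,0]],[[10,-32,0],[0,0,0]],[[10,-32,0],[0,0,0]],[[10,-32,0],[0,0,0]],[[0,0,0],[0,0,0]],[[0,0,0],[0,0,0]]]'
```

```text
time: 1.1
position: [0.402, -0.2969, 0.2393]
tool_rot: [3.132, 0.245, -0.001]
ft_force: [1.1, -1.1, -0.3]
grip_width: 0.172
time: 2.1
position: [0.4406, -0.0331, 0.2393]
tool_rot: [3.131, 0.248, -0.001]
ft_force: [-0.5, -1.1, -0.7]
grip_width: 0.003
```

```bash
python3 -m inch '[[[0,-4,20],[0,0,0]],[[0,0,20],[0,0,0]],[[0,0,20],[0,0,0]],[[0,0,20],[0,0,0]],[[0,0,20],[0,0,0]],[[0,0,20],[0,0,0]],[[0,0,20],[0,0,0]],[[0,0,20],[0,0,0]],[[0,0,0],[0,0,0]],[[0,0,0],[0,0,0]]]'
python3 - <<'E'
from bench import optics
import cv2,numpy as np
o=[]
for n,(x,y) in(("top",(260,150)),("scene",(250,180))):
    im=optics.get_image(n)["image"][y:y+160,x:x+130]; o.append(cv2.resize(im,None,fx=3,fy=3))
cv2.imwrite("pics/c2.png",np.hstack(o)[:,:,::-1])
E
```

```text
time: 3.1
position: [0.4399, -0.0304, 0.0795]
tool_rot: [-3.132, -0.243, 0.002]
ft_force: [-0.4, -0.7, 0.7]
grip_width: 0.007
```

View pics/c2.png

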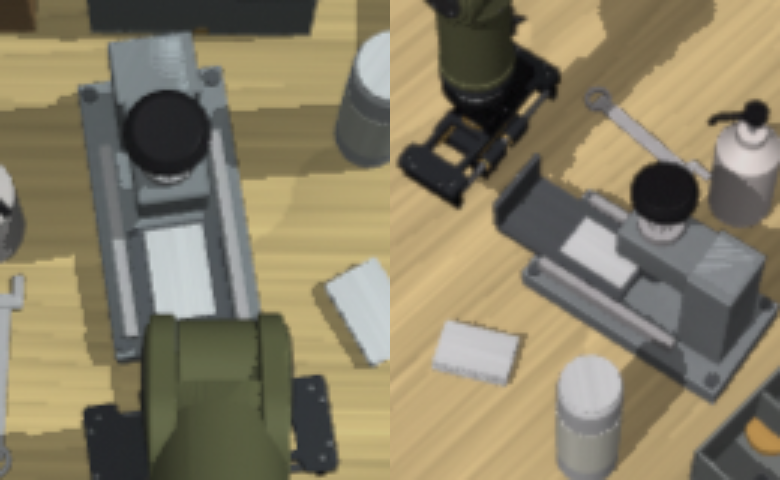

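The crop shows the closed gripper standing in front of the lip and centred on it, at about (480,150) in the right half, with nothing else nearby. I push now.

```bash
python3 -m inch '[[[10,0,0],[0,0,0]],[[10,0,0],[0,0,0]],[[8,0,0],[0,0,0]],[[8,0,0],[0,0,0]],[[8,0,0],[0,0,0]],[[8,0,0],[0,0,0]],[[8,0,0],[0,0,0]],[[8,0,0],[0,0,0]],[[8,0,0],[0,0,0]],[[4,0,0],[0,0,0]]]'
python3 -m inch '[[[1,0,0],[0,0,0]],[[1,0,0],[0,0,0]],[[1,0,0],[0,0,0]],[[1,0,0],[0,0,0]],[[1,0,0],[0,0,0]],[[1,0,0],[0,0,0]],[[1,0,0],[0,0,0]],[[0,0,0],[0,0,0]],[[0,0,0],[0,0,0]],[[0,0,0],[0,0,0]]]'
```

```text
time: 4.2
position: [0.5199, -0.0166, 0.0794]
tool_rot: [-3.132, -0.246, -0.0]
ft_force: [-2.3, -0.5, 1.9]
grip_width: 0.004
time: 5.2
position: [0.5263, -0.0161, 0.0796]
tool_rot: [3.132, 0.245, 0.001]
ft_force: [-1.8, -0.1, -0.4]
grip_width: 0.005
```

```bash
python3 -m inch '[[[1,0,0],[0,0,0]],[[1,0,0],[0,0,0]],[[1,0,0],[0,0,0]],[[1,0,0],[0,0,0]],[[1,0,0],[0,0,0]],[[1,0,0],[0,0,0]],[[0.5,0,0],[0,0,0]],[[0,0,0],[0,0,0]],[[0,0,0],[0,0,0]],[[0,0,0],[0,0,0]]]'
python3 -m inch '[[[0.5,0,0],[0,0,0]],[[0.5,0,0],[0,0,0]],[[0.5,0,0],[0,0,0]],[[0.5,0,0],[0,0,0]],[[0.5,0,0],[0,0,0]],[[0.5,0,0],[0,0,0]],[[0,0,0],[0,0,0]],[[0,0,0],[0,0,0]],[[0,0,0],[0,0,0]],[[0,0,0],[0,0,0]]]'
```

```text
time: 6.2
position: [0.5328, -0.015, 0.0796]
tool_rot: [3.132, 0.245, 0.001]
ft_force: [-0.3, -0.4, -0.9]
grip_width: 0.005
time: 7.2
position: [0.5351, -0.0146, 0.0795]
tool_rot: [3.132, 0.245, -0.001]
ft_force: [-4.9, -1.4, 4.2]
grip_width: 0.009
```

```bash
python3 -m inch '[[[0.5,0,0],[0,0,0]],[[0.5,0,0],[0,0,0]],[[0.5,0,0],[0,0,0]],[[0.5,0,0],[0,0,0]],[[0,0,0],[0,0,0]],[[0,0,0],[0,0,0]],[[0,0,0],[0,0,0]],[[0,0,0],[0,0,0]],[[0,0,0],[0,0,0]],[[0,0,0],[0,0,0]]]'
```

```text
time: 8.2
position: [0.5352, -0.0147, 0.0794]
tool_rot: [3.131, 0.245, -0.008]
ft_force: [-10.5, -2.3, 8.6]
grip_width: 0.007
```

The stop is reached: 2 mm commanded gave 0.1 mm of motion, the force rose to over 10 N, and the lip is at 119 mm from the axis. I back off, raise and check the slide.

```bash
python3 -m inch '[[[-6,0,0],[0,0,0]],[[-12,0,0],[0,0,0]],[[-12,0,0],[0,0,0]],[[0,0,-30],[0,0,0]],[[0,0,-30],[0,0,0]],[[0,0,-30],[0,0,0]],[[0,0,-30],[0,0,0]],[[0,0,-30],[0,0,0]],[[0,0,-30],[0,0,0]],[[0,0,-30],[0,0,0]]]'
python3 - <<'E'
from bench import optics
import cv2,numpy as np
o=[]
for n,(x,y) in(("top",(260,150)),("scene",(250,180))):
    im=optics.get_image(n)["image"][y:y+150,x:x+130]; o.append(cv2.resize(im,None,fx=3,fy=4,interpolation=2) if 0 else cv2.resize(im,None,fx=3,fy=3,interpolation=2))
cv2.imwrite("pics/c3.png",np.hstack(o)[:,:,::-1])
E
```

```text
time: 9.2
position: [0.5073, -0.0186, 0.2907]
tool_rot: [3.131, 0.246, 0.002]
ft_force: [0.3, -0.3, 0.2]
grip_width: 0.004
```

View pics/c3.png

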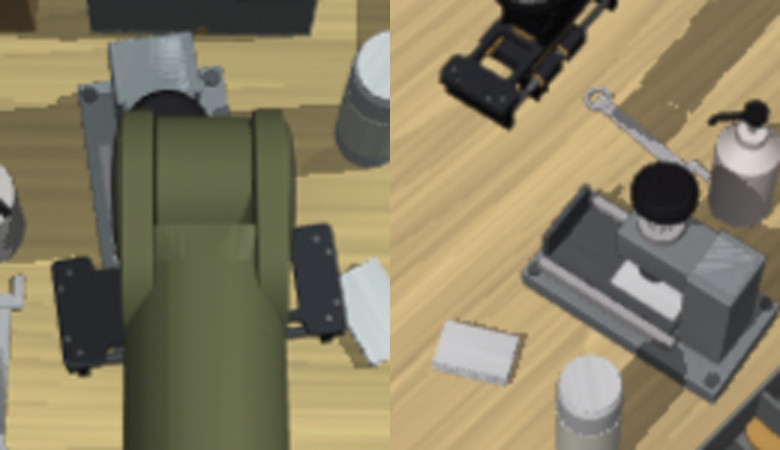

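The crop shows the slide home: the lip stands at the front end of the base (about (570,215)) and the tag is under the press. I move over the head and start down.

```bash
python3 -m inch '[[[20,0,0],[0,0,0]],[[20,0,0],[0,0,0]],[[20,0,0],[0,0,0]],[[20,0,0],[0,0,0]],[[20,0,0],[0,0,0]],[[20,0,0],[0,0,0]],[[20,0,0],[0,0,0]],[[18,-1,0],[0,0,0]],[[0,0,0],[0,0,0]],[[0,0,0],[0,0,0]]]'
python3 -m inch '[[[0,0,5],[0,0,0]],[[0,0,5],[0,0,0]],[[0,0,5],[0,0,0]],[[0,0,4],[0,0,0]],[[0,0,4],[0,0,0]],[[0,0,4],[0,0,0]],[[0,0,4],[0,0,0]],[[0,0,0],[0,0,0]],[[0,0,0],[0,0,0]],[[0,0,0],[0,0,0]]]'
```

```text
time: 10.3
position: [0.6629, 0.0071, 0.2885]
tool_rot: [-3.131, -0.247, 0.003]
ft_force: [-0.1, 0.1, -0.3]
grip_width: 0.009
time: 11.3
position: [0.6635, 0.0066, 0.2602]
tool_rot: [3.131, 0.245, 0.001]
ft_force: [-3.1, -1.1, 7.4]
grip_width: 0.005
```

```bash
python3 -m inch '[[[0,0,5],[0,0,0]],[[0,0,5],[0,0,0]],[[0,0,4],[0,0,0]],[[0,0,4],[0,0,0]],[[0,0,4],[0,0,0]],[[0,0,3],[0,0,0]],[[0,0,2],[0,0,0]],[[0,0,1],[0,0,0]],[[0,0,0],[0,0,0]],[[0,0,0],[0,0,0]]]'
python3 -m inch '[[[0,0,0.5],[0,0,0]],[[0,0,0.5],[0,0,0]],[[0,0,0.5],[0,0,0]],[[0,0,0.5],[0,0,0]],[[0,0,0.5],[0,0,0]],[[0,0,0.5],[0,0,0]],[[0,0,0],[0,0,0]],[[0,0,0],[0,0,0]],[[0,0,0],[0,0,0]],[[0,0,0],[0,0,0]]]'
```

```text
time: 12.3
position: [0.6636, 0.0066, 0.2342]
tool_rot: [3.13, 0.245, 0.002]
ft_force: [-6.9, -0.5, 14.8]
grip_width: 0.004
time: 13.3
position: [0.6636, 0.0066, 0.2324]
tool_rot: [3.13, 0.244, 0.003]
ft_force: [-8.6, -2.4, 19.1]
grip_width: 0.004
```

```bash
python3 -m inch '[[[0,0,0.5],[0,0,0]],[[0,0,0.5],[0,0,0]],[[0,0,0.5],[0,0,0]],[[0,0,0.5],[0,0,0]],[[0,0,0],[0,0,0]],[[0,0,0],[0,0,0]],[[0,0,0],[0,0,0]],[[0,0,0],[0,0,0]],[[0,0,0],[0,0,0]],[[0,0,0],[0,0,0]]]'
python3 - <<'E'
from bench import optics
import cv2
im=optics.get_image("scene")["image"][180:330,250:410]
cv2.imwrite("pics/c4.png",cv2.resize(im,None,fx=4,fy=4,interpolation=2)[:,:,::-1])
E
```

```text
time: 14.3
position: [0.6636, 0.0066, 0.2324]
tool_rot: [3.129, 0.244, 0.005]
ft_force: [-11.1, -2.1, 25.6]
grip_width: 0.003
```

View pics/c4.png

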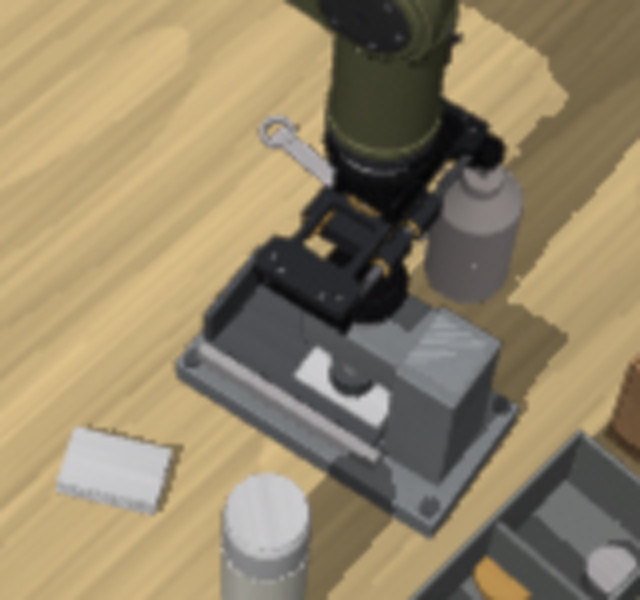

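At the stop: the tip is at z 0.2154, 2 mm more command gave no motion, and the force rose to 25.6 N. The picture shows the plunger foot on the tag at about (350,375). It has been held for more than 1 s, so I release and move clear.

```bash
python3 -m inch '[[[0,0,-4],[0,0,0]],[[0,0,-5],[0,0,0]],[[0,0,-6],[0,0,0]],[[0,0,-6],[0,0,0]],[[0,0,-8],[0,0,0]],[[0,0,-10],[0,0,0]],[[0,0,-15],[0,0,0]],[[0,0,-20],[0,0,0]],[[0,0,-20],[0,0,0]],[[0,0,-20],[0,0,0]]]'
python3 -m inch '[[[-25,0,0],[0,0,0]],[[-25,0,0],[0,0,0]],[[-25,0,0],[0,0,0]],[[-25,0,0],[0,0,0]],[[-25,0,0],[0,0,0]],[[-25,0,0],[0,0,0]],[[-20,0,0],[0,0,0]],[[0,0,0],[0,0,0]],[[0,0,0],[0,0,0]],[[0,0,0],[0,0,0]]]'
python3 - <<'E'
from bench import optics
import cv2,pickle
import numpy as np
d=optics.get_image("scene")["image"]
S=pickle.load(open("scene0.pkl","rb"))["image"]
m=(cv2.absdiff(d,S).max(2)>40)[180:330,250:410]
im=d[180:330,250:410]
cv2.imwrite("pics/c5.png",cv2.resize(np.hstack([im,np.dstack([m*255]*3).astype(np.uint8)]),None,fx=2.5,fy=2.5,interpolation=2)[:,:,::-1])
g=(d.max(2)<45).astype(np.uint8);k,l,st,ce=cv2.connectedComponentsWithStats(g);i=l[243,341];print(st[i],ce[i])
E
```

```text
time: 15.35
position: [0.6638, 0.0069, 0.3403]
tool_rot: [-3.132, -0.245, -0.0]
ft_force: [-0.5, 0.2, 0.1]
grip_width: 0.006
time: 16.35
position: [0.4966, -0.0194, 0.3395]
tool_rot: [-3.132, -0.246, -0.001]
ft_force: [0.5, -0.5, -0.7]
grip_width: 0.005
[331 235  21  20 341] [341.15249267 244.24046921]
```

View pics/c5.png

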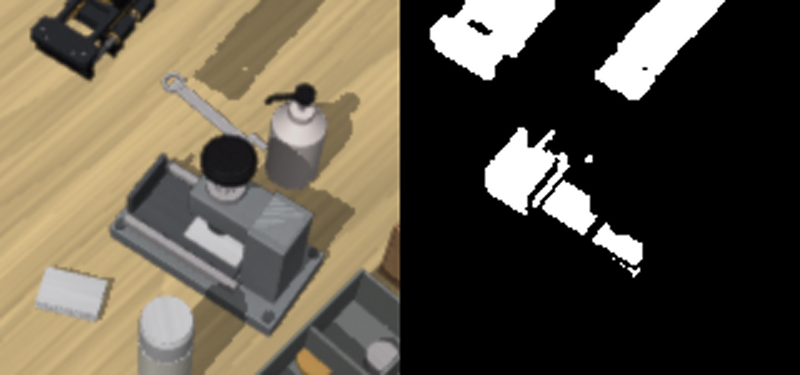

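The head is back at its starting pixel (341.15, 244.24), the slide is still home, and the difference image shows changes only at the slide, the robot and its shadow. The arm is clear, so I hand in.

```bash
python3 -c "
from bench import close_job
print(close_job())"
```

```text
the job is handed in; nothing more can be done
None
```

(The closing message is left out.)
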